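# Change the colour cassette at the decorating bench

## Task

Change over the colour at the pot-painting bench. First press in the cassette that is already loaded, so that its push-push catch lets go and it springs out, and leave it lying on its own dock's sill; then push the other cassette, which waits on the sill of the other dock, in as far as it goes so that its catch holds it once you let go. Leave the cups, pots, bottle and brush where they are.

Things in the scene. Friction and masses are not known exactly. Their poses are not given: they have to be found in the camera images.
- dock_a: The dock loaded at the start (left or right), fixed: grey housing 130 wide, 215 deep, 70 high; slot 86 wide, 48 high. In front a steel sill 125 long, 8 thick, with side rails 84 apart, tops 18 above the bench. mm. Origin: on the bench under the middle of the housing's front face; x points straight into the slot (push direction, away from the robot, up to 15 degrees askew), y left, z up.
- dock_b: The other dock, same sizes and axes as dock_a; starts empty, with a cassette waiting on its sill, on the other side of the bench. The housing begins at x = 0, the sill runs from x = -125 to 0 mm.
- cassette_a: The loaded cassette: off-white plastic block 120 long (x), 80 wide, 44 high, 0.2 to 0.4 kg, loose. Origin: centre of its underside; x points into the dock. Press its ribbed front end, the upright face at x = -60 mm. It sticks out of the housing 25 mm when held by the catch (origin at dock x = 35 mm), 11 mm at the stop, 65 mm or a little more when sprung out.
- cassette_b: The waiting cassette, same as cassette_a. Starts on dock_b's sill between the rails, its front end 80 to 115 mm out from the housing. A cassette is not clamped: it only lies on the sill against the spring-loaded pusher inside, which the catch holds.
- dock_a_pusher (a joint): Travel in m of dock_a's spring pusher: 0 out, 0.040 held by the catch (as at the start), 0.054 hard stop. Pusher's front face at dock x = 0.055 + travel. Push-push: press from 0.040 past 0.051, best to the stop, and back off: it springs out to 0 at 0.1 to 0.2 m/s, carrying the cassette. Pressing takes 5 to 10 N (spring 3 to 5 N, friction, damping 18 N s/m).
- dock_b_pusher (a joint): The same for dock_b; starts at 0 (out). Press the cassette in past 0.051, best to the hard stop at 0.054, and back off: the pusher comes back to 0.040 and stays there, held. Stopped short of that it comes all the way out again; pressed once more when held, it is let go.
- cup_ink: blue ceramic cup, 68 across, 68 high, between the docks; origin under its centre. Bystander.
- cup_wash: white ceramic cup, 72 across, 62 high, between the docks; origin under its centre. Bystander.
- liner_brush: wooden brush 190 long lying on the left of the bench; origin under it. Bystander.
- bowl_bisque: unglazed bowl, 150 across, 60 high, on the right; origin under its centre. Bystander.
- water_bottle: clear plastic bottle, 66 across, 160 high, on the left; origin under its centre. Bystander.
- vase_bisque: unglazed vase, 136 across, 190 high, on the right; origin under its centre. Bystander.
Not all that is in view belongs to the job. Leave any blue or orange look-alike of the cassette_a alone.

How it is judged:
On the way, in this order (a step that is already met when the one before it is completed fails the run):
1. the loaded cassette has sprung out on to its own sill, its dock's pusher fully out (value of joint dock_a_pusher below 0.006 m and x of cassette_a in the frame of dock_a between -0.08 and 0.003 m and y of cassette_a in the frame of dock_a between -0.01 and 0.01 m and z of cassette_a in the frame of dock_a between 0.002 and 0.014 m and angle between cassette_a's own z axis and vertical below 0.1 rad), for 0.2 s.
2. the other cassette is held in its dock by the catch, with the fingers off it (value of joint dock_b_pusher between 0.037 and 0.043 m and x of cassette_b in the frame of dock_b between 0.029 and 0.04 m and contact force between the fingers and cassette_b below 0.1 N), for 0.4 s.
At the end, for the whole second after the job is handed in: First cassette at rest on its own sill, upright between the rails, front end 57 to 140 mm out from the housing, its pusher within 6 mm of fully out; other cassette at rest in its dock, front end 20 to 31 mm out from the housing, its pusher held by the catch 37 to 43 mm in (all of step 1 and value of joint dock_b_pusher between 0.037 and 0.043 m and x of cassette_b in the frame of dock_b between 0.029 and 0.04 m and linear speed of each of cassette_a, cassette_b below 0.01 m/s); the robot touches nothing.
It fails at once if a cup, bowl, vase, bottle or brush was shoved more than 30 mm or knocked over (distance of any of cup_ink, cup_wash, liner_brush, bowl_bisque, water_bottle, vase_bisque from where it was at the start of the episode above 0.03 m or angle between any of cup_ink, cup_wash, bowl_bisque, water_bottle, vase_bisque's own z axis and vertical above 0.6 rad).
It also fails if it takes over 58 s, if anything falls off the work surface, if the arm or the gripper's body presses on something with over 40 N, if the wrist force passes 120 N, or if a joint passes its speed limit or range.

## Robot

A 7-joint arm with a two-finger parallel gripper is mounted at the origin on the work surface. World frame = base frame: x ahead of the robot, y to its left, z up, the work surface at z = 0. Lengths are in m, angles in rad, forces in N, time in s.
With the tool pointing down it reaches from about 0.4 to 0.925 m from the base axis. Payload 5.6 kg.
Tool frame: the origin (TCP) lies midway between the tips of the shut fingers; the grasp point (between the pads) lies 19 mm behind it (r.grip_point_offset is the distance from the TCP to the grasp point, in m); z points along the fingers, y is the line along which they close (so a half turn about z gives the same grasp; the last joint's range is limited). The gripper opens to 85 mm and grips with 20 to 120 N. Pads are 22 mm wide; open, the fingers measure 114 mm over their backs; the gripper's body (76 mm by 85 mm) begins 54 mm behind the grasp point. The pads swing forward as they close: fully open they stand 13 mm farther back than shut.
Start: joints at [1.128, 0.468, -0.012, 1.603, 0.006, 1.071, -0.056], TCP at [0.253, -0.599, 0.231] pointing down, gripper open.
Joint ranges: [-2.53, 2.53], [-0.31, 2.02], [-1.57, 1.55], [0.28, 2.44], [-1.29, 4.43], [0.15, 1.84], [-2.92, 2.92]. Speed limits (rad/s): [2.57, 2.57, 3.14, 3.14, 3.14, 3.14, 3.14].

## Interface

Orientations are given as a 3x3 rotation matrix whose columns are the frame's x, y, z axes.
In Python, from bench import r, inverse_kinematics, get_state, optics, ticket gives the robot as it stands. The module is installed in compiled form; this text tells all that it offers. Calls block until the motion is done:
- r.movep(position, orientation): joint-space move of the TCP to a pose.
- r.move_l(position, velocity=0.15, rot=None, force_limit=None): straight line of the TCP; rot=None keeps the orientation; velocity is the mean speed in m/s. With force_limit (N) it stops when the force on the tool has changed by that much, and returns True; else False.
- r.move_joints(angles): joint-space move.
- r.command_gripper(opening, newtons=None): opening from 0.0 (shut) to 1.0 (fully open); newtons is the grip in N (None keeps the last); returns when the fingers have stopped.
- r.sleep(seconds).
- inverse_kinematics(position, orientation): joint angles nearest the present ones, or None.
- get_state(): the state.
- optics.snapshot(name): name is "scene" or "top" or "wrist"; returns the picture (480x640x3 uint8, blue, green, red); there is no depth.
- optics.calibration(name): a dict with "fx", "fy", "cx", "cy" (pixels), "R" (3x3) and "t" (3): a world point X has camera coordinates R X + t. Camera axes: x right, y down, z forward; pixel columns grow to the right and rows downward; lengths in m; the calibration is good to about 2 mm. A picture is of the moment at which its call begins: read the wrist's pose just before it. calibration takes no time and is no camera call; for the wrist camera it gives the pose at the moment of the call.
A pose or a line that the arm cannot do raises r.MotionError and nothing moves.
- ticket.hand_in(): hands the job in; it is judged then, once.
The state is a dict: "time_s": time; "qpos": joint angles; "qvel": joint speeds; "joint_efforts": joint torques, N m; "ee_pos": TCP position; "eef_rot": TCP orientation; "wrist_force": force on the tool from outside, world axes, zero at the start; "ft_torque": the same for the moment, N m; "width": opening from 0.0 (shut) to 1.0 (fully open); "finger_force": force on a finger pad.
Only numpy, scipy, OpenCV 4.12 (cv2) and the standard library are available. Lean on these libraries where they do the work, as an engineer would, in place of code of your own. Each camera call takes 0.05 s, during which the arm holds its last target. There are 200 camera calls.

## Working session

There is one attempt and no reset: what is moved stays moved. The work goes in short steps, each a Python script; the robot and the scene stay as the last script left them, time stands still between calls to the robot, and variables do not carry over. Pictures are saved under pics/ and viewed, at most 10 in all, crops included, and the job is handed in when it is done.

```bash
mkdir -p pics
python3 - <<'E'
from bench import r,get_state,optics
import cv2
for n in("scene","top"):
    cv2.imwrite(f"pics/{n}0.png",optics.snapshot(n)); c=optics.calibration(n); print(n,c)
print(get_state()["time_s"])
E
```

```text
scene {'fx': 503.6846141808386, 'fy': 503.6846141808386, 'cx': 309.99979775387686, 'cy': 233.7098439941146, 'R': array([[-0.61557719,  0.78805651,  0.0056268 ],
       [ 0.66375829,  0.52230632, -0.53537001],
       [-0.42484073, -0.32582673, -0.8445989 ]]), 't': array([ 0.33011923, -0.32940006,  1.61563027])}
top {'fx': 507.2865737436964, 'fy': 507.2865737436964, 'cx': 313.8951770987295, 'cy': 234.60538798068828, 'R': array([[-0.01557632, -0.99952209, -0.02670162],
       [-0.99642978,  0.0177332 , -0.08254225],
       [ 0.0829763 ,  0.02532058, -0.99622979]]), 't': array([0.02264023, 0.52787335, 1.12311435])}
0.1
```

View pics/top0.png

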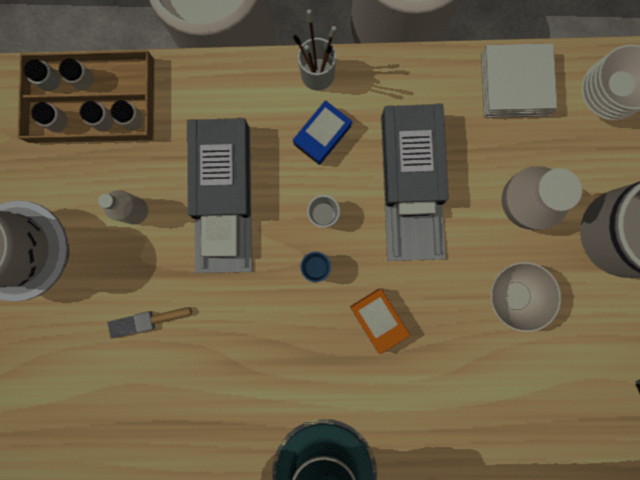

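View pics/scene0.png

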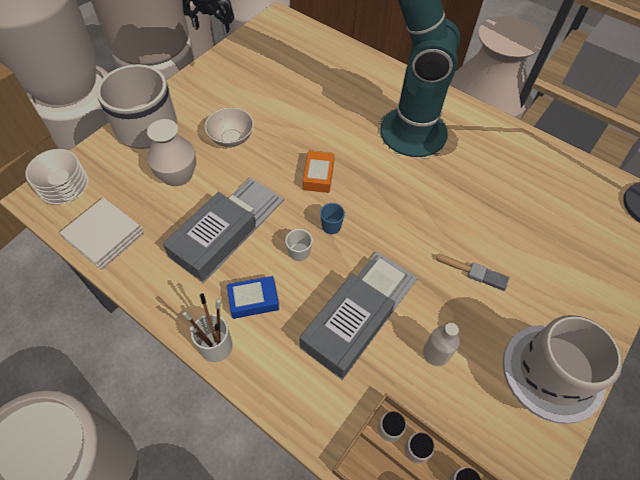

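The loaded off-white cassette is in the right dock (dock_a), with its stub at about (417,208). The waiting one lies on the left dock's sill (dock_b) at about (220,236). The blue block (323,131) and the orange block (381,320) are look-alikes lying loose on the bench, so I leave them alone. I'll confirm this in an enlarged crop.

Run:
```python
import cv2,numpy as np
I=cv2.imread("pics/top0.png")
a=I[180:280,180:265];b=I[180:280,375:460]
c=np.hstack([cv2.resize(q,None,fx=4.7,fy=5.9,interpolation=cv2.INTER_CUBIC) if 0 else cv2.resize(q,None,fx=4.7,fy=4.7,interpolation=cv2.INTER_CUBIC) for q in(a,b)])
c=cv2.convertScaleAbs(c,alpha=1.4)
print(c.shape)
cv2.imwrite("pics/crop.png",c)
```

```text
(470, 800, 3)
```

View pics/crop.png

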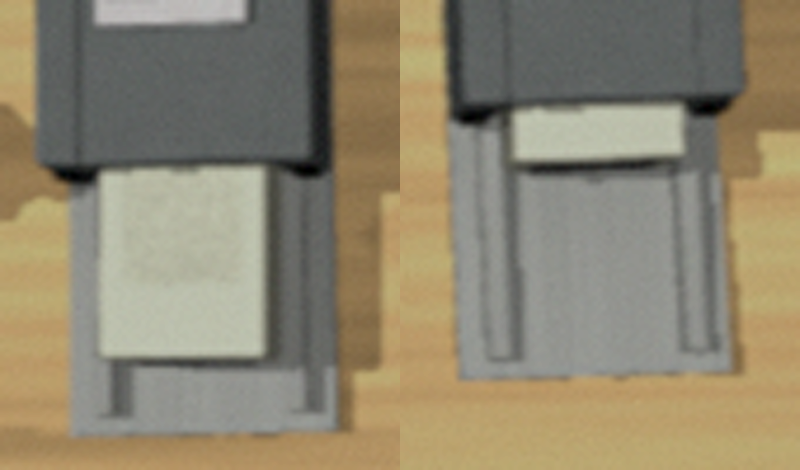

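The crop confirms two off-white cassettes. The waiting one (crop left) has its front top edge at (100..265,357). The loaded stub (crop right) has its front edge at (513..685,160).

```bash
cat > h.py <<'E'
import numpy as np
from bench import r,get_state,optics,inverse_kinematics
def proj(X,c):
    q=c["R"]@np.asarray(X)+c["t"]; return np.array([c["fx"]*q[0]/q[2]+c["cx"],c["fy"]*q[1]/q[2]+c["cy"]])
def unproj(u,z,c):
    d=c["R"].T@np.array([(u[0]-c["cx"])/c["fx"],(u[1]-c["cy"])/c["fy"],1]); o=-c["R"].T@c["t"]
    return o+d*(z-o[2])/d[2]
def T(p,X): # dock pose x,y,yaw
    c,s=np.cos(p[2]),np.sin(p[2]); return np.array([p[0]+c*X[0]-s*X[1],p[1]+s*X[0]+c*X[1],X[2]])
E
python3 - <<'E'
from h import *
from scipy.optimize import least_squares
c=optics.calibration("top")
L=lambda u,v:(180+u/4.7,180+v/4.7); R=lambda u,v:(375+(u-400)/4.7,180+v/4.7)
D={"b":dict(sill=[L(70,435),L(335,430)],fr=[L(40,165),L(326,168)],bk=[(188,120),(248.5,119)],cas=[L(100,357),L(265,357)]),
"a":dict(sill=[R(460,378),R(732,373)],fr=[R(452,107),R(743,98)],bk=[(382,106),(443,104)],cas=[R(513,160),R(685,157)])}
for k,d in D.items():
    cas=[unproj(u,.052,c) for u in d["cas"]]
    def res(p):
        e=[]
        for s,i in((1,0),(-1,1)):
            e+=[proj(T(p,(-.125,s*p[3],.008)),c)-d["sill"][i],proj(T(p,(0,s*.065,.07)),c)-d["fr"][i],.7*(proj(T(p,(.215,s*.065,.07)),c)-d["bk"][i])]
        return np.ravel(e)
    f=least_squares(res,[.6,0,0,.06]); p=f.x
    print(k,p.round(4),np.degrees(p[2]).round(2),f.fun.round(1))
    for q in cas:
        v=q[:2]-p[:2];cc,s=np.cos(p[2]),np.sin(p[2]);print("cas corner dock",(cc*v[0]+s*v[1]).round(4),(-s*v[0]+cc*v[1]).round(4))
    # reach test
    x=p
s=get_state();print(s["ee_pos"],s["eef_rot"].round(2).tolist())
cw=optics.calibration("wrist");print("cam in world",(-cw["R"].T@cw["t"]).round(3))
E
```

```text
b [ 0.5706  0.2209 -0.0081  0.0647] -0.47 [ 0.5  0.4  0.   0.3  1.2 -0.6  0.5  1.1 -1.6 -1.  -0.3 -0.5]
cas corner dock -0.0881 0.0405
cas corner dock -0.0887 -0.0372
a [ 0.5919 -0.2131  0.0229  0.0652] 1.31 [-0.7  1.   1.5  0.1  0.5  0.1 -0.7 -0.2 -0.  -0.5 -0.7 -0.5]
cas corner dock -0.0233 0.039
cas corner dock -0.0252 -0.0409
[ 0.25271868 -0.59831199  0.2304199 ] [[0.92, 0.39, -0.0], [0.39, -0.92, 0.0], [-0.0, -0.0, -1.0]]
cam in world [ 0.321 -0.57   0.373]
```

```bash
cat >> h.py <<'E'
A=np.array([.5919,-.2131,.0229]); B=np.array([.5706,.2209,-.0081])
def rot(p):
    c,s=np.cos(p[2]),np.sin(p[2]); return np.array([[c,s,0],[s,-c,0],[0,0,-1.]])
def st(): s=get_state(); print(round(s["time_s"],2),s["ee_pos"].round(4),s["wrist_force"].round(1),round(s["width"],2))
def dx(p): # TCP in dock frame
    v=get_state()["ee_pos"][:2]-p[:2]; c,s=np.cos(p[2]),np.sin(p[2]); return round(c*v[0]+s*v[1],4),round(-s*v[0]+c*v[1],4)
E
python3 - <<'E'
from h import *
import cv2
r.command_gripper(0.45)
r.movep(T(A,(-.085,0,.20)),rot(A))
r.move_l(T(A,(-.085,0,.024)),.12); st()
hit=r.move_l(T(A,(-.028,0,.024)),.03,force_limit=3); print(hit,dx(A)); st()
hit=r.move_l(T(A,(.000,0,.024)),.02,force_limit=25); print(hit,dx(A)); st()
cv2.imwrite("pics/press.png",optics.snapshot("top"))
E
```

```text
3.92 [ 0.5075 -0.2152  0.0247] [-0.3  0.5  0.8] 0.45
True (np.float64(-0.0356), np.float64(0.0001))
5.42 [ 0.5563 -0.2138  0.0233] [-1.7  0.2  0.2] 0.45
True (np.float64(-0.0233), np.float64(-0.0001))
6.58 [ 0.5686 -0.2137  0.0206] [-4.6 -1.6  2.1] 0.45
```

Run:
```python
from h import *
import cv2
hit=r.move_l(T(A,(.003,0,.024)),.02,force_limit=35); print(hit,dx(A)); st()
r.move_l(T(A,(-.14,0,.026)),.06); st()
r.move_l(T(A,(-.14,0,.12)),.15)
r.sleep(.3)
I=optics.snapshot("top");cv2.imwrite("pics/out.png",cv2.resize(I[80:330,170:470],None,fx=2.4,fy=2.4))
```

```text
True (np.float64(-0.0243), np.float64(-0.0002))
7.47 [ 0.5676 -0.2138  0.0184] [-4.3 -0.8  1.9] 0.45
9.56 [ 0.4522 -0.2163  0.026 ] [ 0.2  0.3 -0.5] 0.45
```

View pics/out.png

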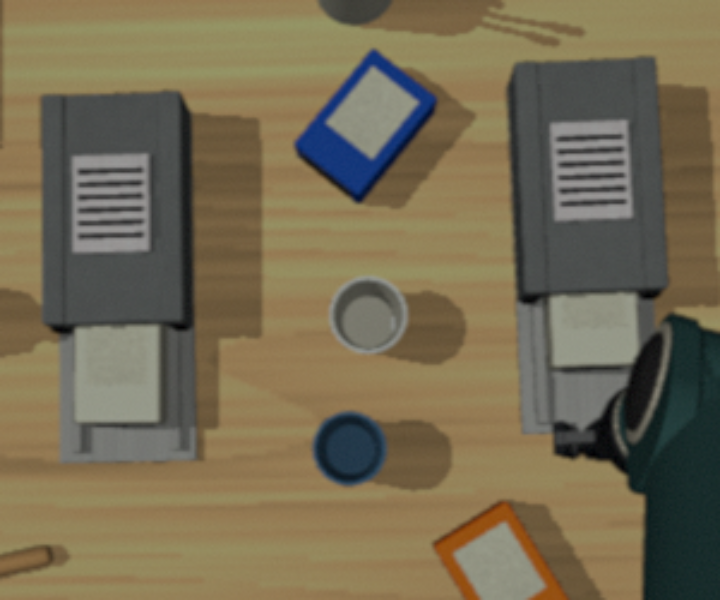

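The dock_a cassette has sprung out: its front edge is at crop (550..637,367), between the rails. Next is dock_b.

Run:
```python
from h import *
import cv2
c=optics.calibration("top")
for u in((170+550/2.4,80+367/2.4),(170+637/2.4,80+367/2.4)):
    v=unproj(u,.052,c)[:2]-A[:2]; print("A front",v.round(4))
r.move_l(T(A,(-.14,0,.2)),.2)
r.movep(T(B,(-.12,0,.2)),rot(B))
r.move_l(T(B,(-.12,0,.026)),.12); st()
hit=r.move_l(T(B,(-.03,0,.026)),.04,force_limit=25); print(hit,dx(B)); st()
hit=r.move_l(T(B,(.004,0,.026)),.02,force_limit=30); print(hit,dx(B)); st()
```

```text
A front [-0.0658  0.0394]
A front [-0.0672 -0.0395]
14.44 [0.4511 0.2221 0.0266] [0.4 0.5 0.3] 0.45
False (np.float64(-0.0315), np.float64(-0.0002))
16.84 [0.5391 0.221  0.0255] [-6.1 -0.7  1.7] 0.45
True (np.float64(-0.023), np.float64(0.0004))
17.95 [0.5476 0.2215 0.022 ] [-4.1  0.5  2.8] 0.45
```

Run:
```python
from h import *
import cv2
r.move_l(T(B,(-.12,0,.028)),.08)
r.move_l(T(B,(-.14,0,.25)),.15)
r.movep([.42,0,.3],rot(B)); r.sleep(.5); st()
I=optics.snapshot("top");cv2.imwrite("pics/in.png",cv2.resize(I[80:330,170:470],None,fx=2.4,fy=2.4))
```

```text
22.37 [4.200e-01 2.000e-04 2.999e-01] [-0.4  0.2 -0.1] 0.45
```

View pics/in.png

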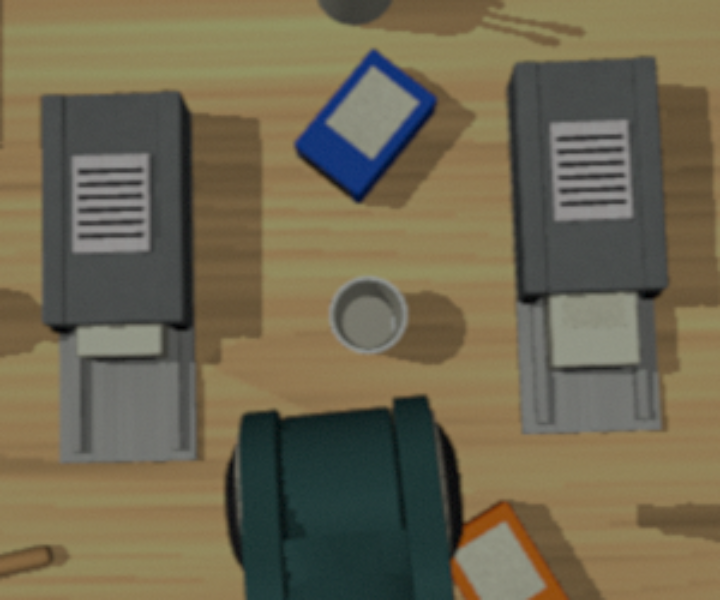

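The dock_b cassette is now held: its front edge is at crop (78..163,357), with the same short stub dock_a showed at the start. Cassette_a still lies on its sill.

Run:
```python
from h import *
c=optics.calibration("top")
x=np.mean([unproj((170+u/2.4,80+357/2.4),.052,c)[0] for u in(78,163)])-B[0]; print(x)
if -.031<x<-.019: print(ticket.hand_in())
```

```text
-0.02822923396876198Traceback (most recent call last):
  File "<stdin>", line 4, in <module>
NameError: name 'ticket' is not defined
```

```bash
python3 -c "
from bench import ticket
print(ticket.hand_in())"
```

```text
the job is handed in; nothing more can be done
None
```

The changeover is done and handed in at about 22 s of the 58 s limit (the bench returned no verdict): the last picture shows cassette_a sprung out on its own sill with its front end about 66 mm out, and cassette_b held in its dock with its front end about 28 mm out, and I saw no bystander moved.

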